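# Hook the small steel shelf onto the slotted bench upright

## Task

Pick up the small steel shelf, hook its two tabs into the two slots of the upright on the lab bench and push it down until it is fully home and the spring bolt has snapped out above it, then let go. Feel for the slots and push gently, never ramming it (a push of about 20 N is plenty); do not disturb the beaker, the circuit board or the cell.

Things in the scene. Friction and masses are not known exactly. Their poses are not given: they have to be found in the camera images.
- shelf: Loose bare-steel shelf, 0.2-0.4 kg, standing on its board. Origin: underside, mid-width, on the back face of the back plate. z up, +x out along the board, tabs to -x. Back plate x 0-5 mm, 50 wide, 86 high. Board x 5-100, 70 wide, 5 thick. Hung, its axes match the upright's.
- shelf_grip (a point): Good grip point on the shelf's upright web, at shelf x 50, y 0, z 43 mm. The web is 12 mm thick in y (pinch it across, from above), x 5 to 85, z 5 to 55, on the centre line. Axes as the shelf's.
- tab_top (a point): Root of the upper tab on the back face, shelf z 57 mm. Two hooked tabs on the centre line, 6 thick in y, stick out 10.5 mm to -x. Each: a neck 10 high (z 14-24 and 52-62), at its end a leg (x -10.5 to -5.5) hanging 9 mm below the neck (to z 5 and 43).
- upright: Slotted upright, grey channel 68 mm wide, 145 high, hollow, on a foot plate fixed to the bench. Origin: on the bench, mid-width, in the plane of the slotted face. z up, +x straight out of that face (which looks away from the robot). In the face: aluminium strip 4 mm thick, 60 wide, up to z 149-173, with two slots.
- slots_nominal (a point): Nominal midpoint between the two slots, upright z 99.5 mm. Each slot is 10 wide, 23 high, on the centre line, nominally z 69-92 and 107-130. But the strip's height was never measured: slots and bolt together sit up to 12 mm higher or lower than all nominal figures, and no reading shows it. Find it by touch or by eye.
- home_nominal (a point): Where the hung shelf's origin nominally ends: upright x 0, y 0, z 55 mm, plus the unknown strip offset (necks rest on the slots' lower ends). The tabs go straight in along -x with the shelf's origin 9 to 13 mm above home (nominally z 64-68). Out of line with the slots they stop on the strip, back plate about 10 mm off it.
- bolt (a joint): Spring bolt, dark block 12 wide, 10 high, sticks 6 mm out of the strip, nominally z 142.5-152.5 mm. Value: m pushed in, 0 = out. The back plate pushes it in as the tabs enter (1.6 N rising to 4 N, about 0.006); it snaps out to 0 over the plate's top edge once the shelf is fully home. Best feel for the slots from below: a tab caught on the bolt tips the shelf in the grip.
- beaker: Clear plastic beaker, 68 mm across, 90 high, origin under its centre. Leave it alone.
- board: Green circuit base board 140 x 220 x 8 mm with rows of small steel posts up to z 28, lying flat, origin under its centre. Leave it alone.
- cell: Grey cylindrical cell standing on end, 34 mm across, 60 high, origin under its centre. Leave it alone.
There are look-alikes about, which are no part of the job. What is shaped like the shelf but pink is not meant.

How it is judged (in metres and radians):
On the way, in this order (a step that is already met when the one before it is completed fails the run):
1. the shelf is lifted off the bench (height (world z) of shelf above 0.03 m), for 0.2 s.
2. the tabs are in the slots: back plate within 3 mm of the face, bolt pushed in more than 3.5 mm (x of shelf in the frame of upright between -0.003 and 0.003 m and value of joint bolt above 0.0035 m), for 0.05 s.
At the end, for the whole second after the job is handed in: The shelf hangs on the upright, released and at rest: back face within 3 mm of the slotted face, within 5 mm of its centre line, 41 to 69.5 mm above the bench, tilted less than 0.12 rad, and fully home so that the bolt is out again (less than 1.5 mm in) above the back plate (x of shelf in the frame of upright between -0.003 and 0.003 m and y of shelf in the frame of upright between -0.005 and 0.005 m and z of shelf in the frame of upright between 0.041 and 0.0695 m and value of joint bolt below 0.0015 m and angle between shelf's own z axis and vertical below 0.12 rad and linear speed of shelf below 0.02 m/s); the robot touches nothing.
It fails at once if the contact forces between shelf and upright add up to more than 60 N (contact force between shelf and upright above 60 N).
It fails at once if the robot hits the upright with more than 40 N (contact force between any of the arm, the fingers and upright above 40 N).
It fails at once if the beaker, the board or the cell is moved by more than 20 mm (distance of any of beaker, board, cell from where it was at the start of the episode above 0.02 m).
It also fails if it takes over 64 s, if anything falls off the work surface, if the arm or the gripper's body presses on something with over 40 N, if the wrist force passes 120 N, or if a joint passes its speed limit or range.

## Robot

A 6-joint arm with a two-finger parallel gripper is mounted at the origin on the work surface. World frame = base frame: x ahead of the robot, y to its left, z up, the work surface at z = 0. Lengths are in mm, angles in rad, forces in N, time in s.
With the tool pointing down it reaches from about 275 to 750 mm from the base axis. Payload 10.2 kg.
Tool frame: the origin (TCP) lies between the finger pads; the fingertips stand 17 mm ahead of it and the grasp point (between the pads) lies 2 mm behind it; y points along the fingers, x is the direction in which the jaws open and shut, and the axes are right-handed (so a half turn about y gives the same grasp; the last joint's range is limited). The gripper opens to 85 mm and grips with 20 to 120 N. Pads are 22 mm wide; open, the fingers measure 114 mm over their backs; the gripper's body (76 mm by 85 mm) begins 54 mm behind the grasp point. The pads swing forward as they close: fully open they stand 13 mm farther back than shut.
Start: joints at [0.91, 0.313, 1.498, -0, 1.331, -0.223], TCP at [222.586, 475.486, 248.294] pointing down, gripper open.
Joint ranges: [-2.94, 2.94], [-0.97, 2.17], [0.19, 2.56], [-1.23, 4.37], [0.02, 3.11], [-2.88, 2.88]. Speed limits (rad/s): [2.39, 2.39, 3.01, 3.14, 3.14, 3.14].

## Interface

Orientations are given as a unit quaternion [w, x, y, z].
In Python, from rig import ctrl gives the robot as it stands.
- The arm moves only by the tool jog_arm, never from a script. Its argument "targets" is a list of rows, each an object with "offset": the shift along the tool's x, y, z in m, a list of three; "yaw": the turn about the tool's y in rad. In form: [{"offset": [dx, dy, dz], "yaw": yaw}, ...]. A call has 1 to 12 rows; each row is the pose to reach, as a shift and turn from the pose measured when the call began, along the tool's axes at that moment; what a row does not reach only later rows make up. A row lasts 1/12 s, in which the tool goes at most 41.7 mm and 7.16 degrees, less where a joint would pass 70% of its speed; a pose out of reach is approached as far as the arm can. A call with a gripper value outside its range is refused whole. "fingers" is the finger opening in m, from 0 to 0.0854, set as the call begins (left out, the last holds). The fingers move at their own pace and stop on an object; "grip_force" is the grip in N (left out, the last holds). Time passes only in rows, so rows that repeat a pose let the fingers close. It gives the time, the measured TCP pose, the force and the opening at its end, in the units of the state.
- ctrl.sense(): the state, without advancing time (a new reading comes with each control period).
- ctrl.capture(name): name is "scene" or "top"; returns a dict with "img" (420x560x3 uint8, red, green, blue), "intrinsics" (3x3 intrinsics, pixels), "T" (4x4, takes a point from camera to world coordinates). Camera axes: x right, y up, looking along -z (the intrinsics and any distortion apply to the point x, -y, -z); pixel columns grow to the right and rows downward; lengths in mm; the calibration is good to about 2 mm. A picture is of the moment at which its call begins. There is no depth.
- ctrl.finish_job(): hands the job in, once; it reports no verdict.
Trained networks look in the newest picture that a camera, given by its name, has taken for a name from the list of things; names that differ only in an ending like _2 or _b are one class to them, and where a whole thing is asked for, a point or a joint stands for the part that bears it (a point fixed in the world has none). Each returns a list of dicts, best first, with "score" (0 to 1); they miss things now and then, are a little off and sometimes report something else, mostly with a low value. They report only what shows in the picture. A call takes as long as a camera call. They do not tell look-alikes from the thing itself.
- ctrl.boxes_of(camera, target): "box" ([left, top, right, bottom] in pixels, round what is visible of it).
- ctrl.regions_of(camera, target): "region" (420x560 bool, what is visible of it) and "box" ([left, top, right, bottom] in pixels, round what is visible of it).
The state is a dict: "time_s": time; "joints": joint angles; "dq": joint speeds; "tau": joint torques, N m; "eef_pos": TCP position; "ee_rot": TCP orientation; "force": force on the tool from outside, world axes, zero at the start; "wrist_torque": the same for the moment, N m; "grip_width": opening from 0.0 (shut) to 1.0 (fully open).
Only numpy, scipy, OpenCV 4.12 (cv2) and the standard library are available. Lean on these libraries where they do the work, as an engineer would, in place of code of your own. Each camera call takes 0.05 s, during which the arm holds its last target.

## Working session

There is one attempt and no reset: what is moved stays moved. The work goes in short steps, Python scripts to look and compute and a tool call to move; the robot and the scene stay as the last step left them, time stands still between calls to the robot, and variables do not carry over. Pictures are saved under pics/ and viewed, and the job is handed in when it is done.

Besides the shell and the picture viewer there is one more tool, called after "Request:" as name(argument=value, ...), one argument or row to a line, values as JSON. jog_arm: Moves the arm, as the interface text tells. Its arguments: {"type":"object","properties":{"targets":{"type":"array"},"fingers":{"type":"number"},"grip_force":{"type":"number"}},"required":["targets"]}

```bash
ls; mkdir -p pics
python3 - <<'E'
from rig import ctrl
import cv2,numpy as np
print(ctrl.sense())
for n in ("scene","top"):
    c=ctrl.capture(n); cv2.imwrite(f"pics/{n}0.png",c["img"][:,:,::-1]); print(n,c["intrinsics"],c["T"],[k for k in c])
    for t in ("shelf","upright","beaker","board","cell","bolt","tab_top"):
        print(t,[(round(float(d["score"]),2),np.round(d["box"]).tolist()) for d in ctrl.boxes_of(n,t)])
print(ctrl.sense()["time_s"])
E
```

```text
pics
{'time_s': 0.0, 'joints': array([ 9.09634268e-01,  3.13460372e-01,  1.49847892e+00, -3.68872138e-05,
        1.33099919e+00, -2.23407396e-01]), 'dq': array([-1.73887605e-03,  1.19601878e-03,  6.74307522e-05, -1.50961488e-04,
        5.16889235e-04,  1.99803229e-03]), 'tau': array([ 5.70899883e-04, -4.12272763e+01, -2.59739149e+01, -1.84742166e-04,
        4.31955224e-03, -7.12004544e-05]), 'eef_pos': array([222.41498813, 475.28112976, 247.71400808]), 'ee_rot': array([-0.59646405,  0.59680806,  0.37906269, -0.37995034]), 'force': array([0.19132048, 0.8388953 , 0.25371177]), 'wrist_torque': array([ 0.03018365,  0.02146338, -0.02588132]), 'grip_width': 1.0004666856906244}
scene [[435.18082085   0.         278.27377665]
 [  0.         435.18082085 212.21192284]
 [  0.           0.           1.        ]] [[-2.02779223e-01 -6.34391494e-01  7.45941029e-01  1.21020525e+03]
 [ 9.79185954e-01 -1.24608080e-01  1.60211405e-01  1.26682334e+02]
 [-8.68647287e-03  7.62902522e-01  6.46455170e-01  6.85259176e+02]
 [ 0.00000000e+00  0.00000000e+00  0.00000000e+00  1.00000000e+00]] ['img', 'intrin
[... 679 characters left out ...]
[-9.99995602e-01  2.35393598e-03 -1.80417016e-03 -3.96908976e+00]
 [-1.65809586e-03  6.06465848e-02  9.98157925e-01  1.21481186e+03]
 [ 0.00000000e+00  0.00000000e+00  0.00000000e+00  1.00000000e+00]] ['img', 'intrinsics', 'T']
shelf [(0.81, [382.0, 170.0, 411.0, 215.0]), (0.73, [349.0, 260.0, 400.0, 300.0]), (0.61, [401.0, 223.0, 440.0, 266.0]), (0.32, [268.0, 192.0, 316.0, 262.0])]
upright [(0.7, [266.0, 190.0, 316.0, 262.0])]
beaker [(0.75, [143.0, 194.0, 180.0, 224.0])]
board [(0.58, [242.0, 86.0, 328.0, 139.0])]
cell [(0.61, [366.0, 126.0, 380.0, 141.0])]
bolt []
tab_top [(0.85, [404.0, 220.0, 448.0, 267.0]), (0.69, [352.0, 265.0, 402.0, 300.0]), (0.6, [379.0, 172.0, 412.0, 211.0])]
0.8
```

View pics/scene0.png

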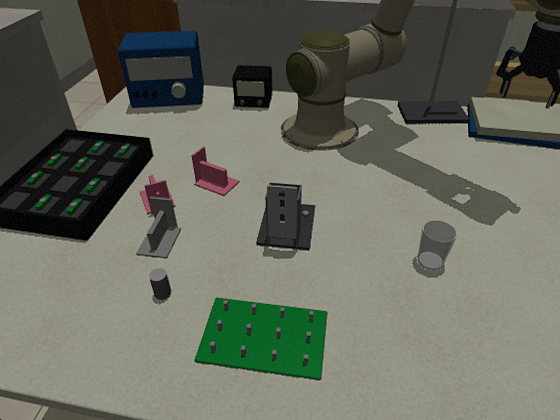

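View pics/top0.png

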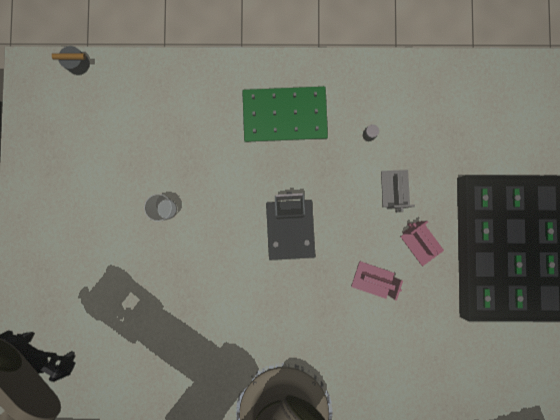

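Run:
```python
import cv2,numpy as np
s=cv2.imread("pics/scene0.png");t=cv2.imread("pics/top0.png")
a=cv2.resize(s[135:270,120:330],None,fx=3.8,fy=3.8,interpolation=cv2.INTER_CUBIC);cv2.imwrite("pics/sc_crop.png",a)
b=cv2.resize(t[160:310,250:450],None,fx=3.9,fy=3.9,interpolation=cv2.INTER_CUBIC);cv2.imwrite("pics/tp_crop.png",b)
```

```text
(no output)
```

View pics/sc_crop.png

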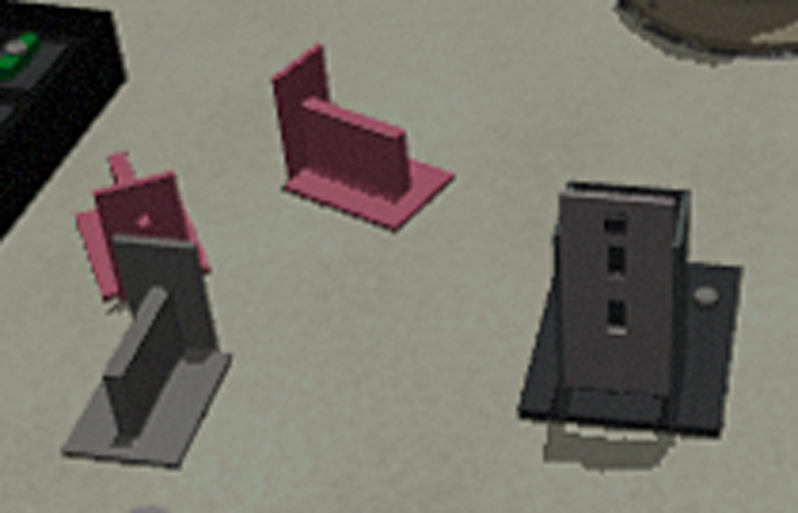

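View pics/tp_crop.png

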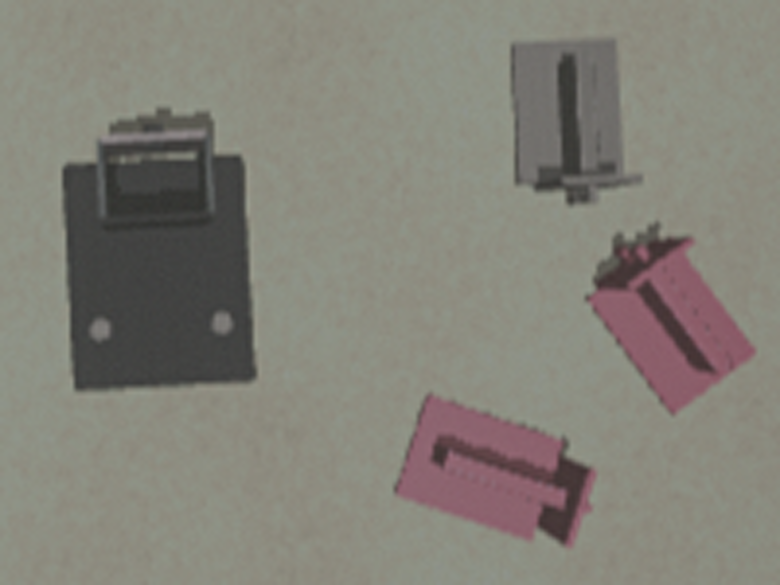

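The shelf-shaped things are grey at scene (160,228) / top (396,190), pink at scene (216,172) / top (377,280), and pink at scene (156,195) / top (422,243). The bare-steel shelf is the grey one. Its back plate faces the robot, and the crop confirms the web and board. The upright is at scene (288,215) / top (290,225), and two slots plus the bolt hole are visible on its face.

Run:
```python
from rig import ctrl
import cv2,numpy as np
for n in ("scene","top"):
    c=ctrl.capture(n); 
    d=dict(img=c["img"],K=c["intrinsics"],T=c["T"])
    for t in ("shelf","upright"):
        for i,r in enumerate(ctrl.regions_of(n,t)): d[f"{t}{i}"]=r["region"]; d[f"{t}{i}_box"]=r["box"];print(n,t,i,r["score"],np.round(r["box"]),r["region"].sum())
    np.savez(f"{n}.npz",**d)
s=np.load("scene.npz")["img"][:,:,::-1];t=np.load("top.npz")["img"][:,:,::-1]
a=cv2.resize(s[175:257,252:327],None,fx=7.3,fy=7.3,interpolation=cv2.INTER_CUBIC);cv2.imwrite("pics/u_sc.png",cv2.convertScaleAbs(a,alpha=1.6))
b=cv2.resize(t[180:270,255:330],None,fx=6.6,fy=6.6,interpolation=cv2.INTER_CUBIC);cv2.imwrite("pics/u_tp.png",cv2.convertScaleAbs(b,alpha=1.6))
```

```text
scene shelf 0 0.97 [134. 194. 180. 256.] 1678
scene shelf 1 0.92 [194. 148. 241. 197.] 1167
scene shelf 2 0.55 [138. 176. 176. 213.] 610
scene upright 0 0.59 [259. 182. 315. 248.] 2980
top shelf 0 0.94 [383. 170. 412. 215.] 1093
top shelf 1 0.77 [352. 261. 401. 299.] 1230
top shelf 2 0.7 [401. 224. 442. 263.] 1040
top upright 0 0.97 [262. 193. 316. 262.] 2886
```

View pics/u_sc.png

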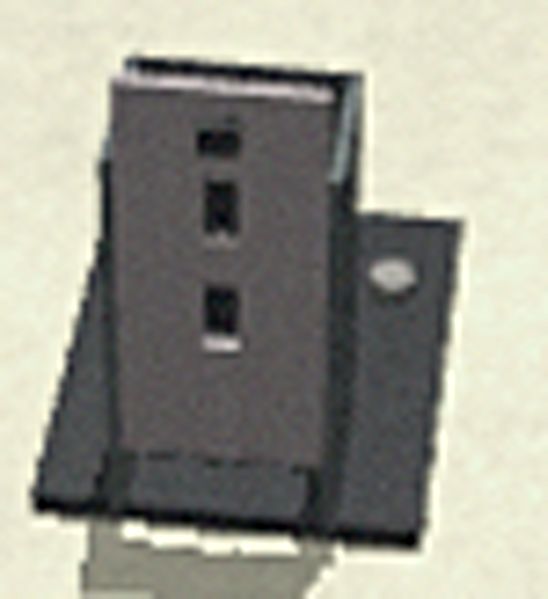

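View pics/u_tp.png

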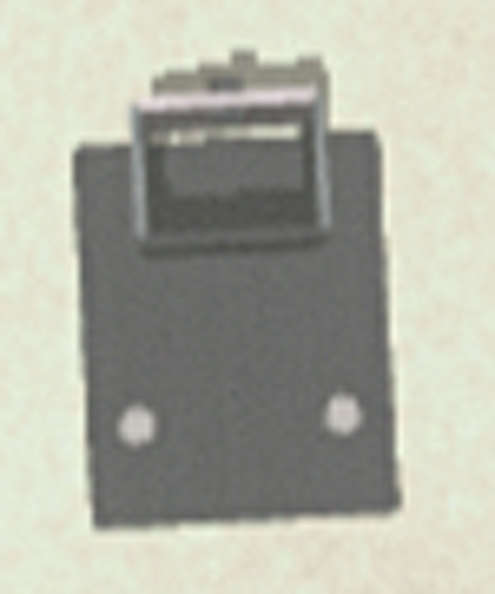

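```bash
cat > h.py <<'E'
import numpy as np
S={n:dict(np.load(f"{n}.npz")) for n in("scene","top")}
def proj(n,P):
    P=np.atleast_2d(P);T=S[n]["T"];K=S[n]["K"]
    p=(P-T[:3,3])@T[:3,:3]; p=p*[1,-1,-1]; q=p@K.T
    return q[:,:2]/q[:,2:]
def w(pose,L):
    x,y,a=pose;c,s=np.cos(a),np.sin(a);L=np.atleast_2d(L)
    return np.c_[x+c*L[:,0]-s*L[:,1],y+s*L[:,0]+c*L[:,1],L[:,2]]
BOX=[(0,5,-25,25,0,86),(5,100,-35,35,0,5),(5,85,-6,6,5,55),(-10.5,0,-3,3,52,62),(-10.5,0,-3,3,14,24),(-10.5,-5.5,-3,3,43,52),(-10.5,-5.5,-3,3,5,14)]
def corners(b): return np.array([(x,y,z) for x in b[:2] for y in b[2:4] for z in b[4:]],float)
E
python3 - <<'E'
from h import *
from scipy.optimize import least_squares
import cv2
def z2(p,f,o): return (np.array(p,float)+.5)/f-.5+np.array(o)
sc=[((0,-30,161),(112,85)),((0,30,161),(332,98)),
 ((0,-5,130),(204,180)),((0,5,130),(240,181)),((0,-5,107),(204,242)),((0,5,107),(240,244)),
 ((0,-5,92),(204,286)),((0,5,92),(240,287)),((0,-5,69),(204,350)),((0,5,69),(240,352))]
tp=[((0,30,161),(135,97)),((0,-30,161),(320,87))]
def res(v,per=False,usetop=True):
    r=[]
    for l,p in sc:
        l=np.array(l,float);l[2]+=v[3]; r.append(proj("scene",w(v[:3],l))[0]-z2(p,7.3,(252,175)))
    if usetop:
      for l,p in tp:
        l=np.array(l,float);l[2]+=v[3]; r.append(2*(proj("top",w(v[:3],l))[0]-z2(p,6.6,(255,180))))
    return np.array(r) if per else np.ravel(r)
for ut in(True,False):
  o=least_squares(lambda v:res(v,usetop=ut),[500,-10,.05,0]);print(np.round(o.x,3));print(np.round(res(o.x,True),2).tolist())
# footplate yaw from top
f=[z2(p,6.6,(255,180)) for p in((75,150),(97,527),(400,508),(378,133))]
def back(n,p,z):
    K=S[n]["K"];T=S[n]["T"];d=np.linalg.solve(K,[p[0],p[1],1])*[1,-1,-1];d=T[:3,:3]@d;return T[:3,3]+d*(z-T[2,3])/d[2]
q=[back("top",p,6) for p in f];print(np.round(q,1).tolist())
# shelf fit via silhouettes
def mask(n,pose,up=1):
    m=np.zeros((420,560),np.uint8)
    for b in BOX:
        h=cv2.convexHull(np.round(proj(n,w(pose,corners(b)))*16).astype(np.int32));cv2.fillConvexPoly(m,h,255,cv2.LINE_AA,4)
    return m/255.
from scipy.optimize import minimize
M={n:S[n]["shelf0"].astype(float) for n in S}
def cost(v,ns=("scene","top")): return sum((abs(mask(n,v)-M[n])).sum()/M[n].sum() for n in ns)
def run(ns):
    best=None
    for a in(-.1,0,.1):
        r=minimize(cost,[515,-235,a],args=(ns,),method="Nelder-Mead",options=dict(initial_simplex=[[515,-235,a],[530,-235,a],[515,-220,a],[515,-235,a+.1]],maxiter=300))
        if best is None or r.fun<best.fun: best=r
    return best
for ns in(("scene","top"),("scene",),("top",)):
    r=run(ns);print(ns,np.round(r.x,3),r.fun)
    if len(ns)==2: best=r.x
np.save("shelf.npy",best)
out=[]
for n,(y,x) in(("scene",(185,110)),("top",(150,345))):
    im=S[n]["img"][:,:,::-1].copy();im=cv2.resize(im,None,fx=4,fy=4,interpolation=cv2.INTER_CUBIC)
    for b in BOX:
        c=proj(n,w(best,corners(b)))
        for i in range(8):
            for j in range(i):
                if bin(i^j).count("1")==1: cv2.line(im,*[tuple(np.round((c[k]+.5)*4).astype(int).tolist()) for k in(i,j)],(0,255,255),1)
    out.append(im[y*4:y*4+400,x*4:x*4+380])
cv2.imwrite("pics/fit.png",np.hstack(out))
E
```

```text
[ 5.43204e+02 -9.35400e+00  6.10000e-02  1.20440e+01]
[[-0.46, -0.45], [-0.18, 0.2], [-0.33, -0.05], [-0.31, 0.22], [-0.25, 0.29], [-0.31, 0.43], [-0.2, -0.13], [-0.31, 0.15], [-0.12, -0.53], [-0.31, -0.38], [0.53, 0.16], [-2.06, 0.07]]
[ 5.4411e+02 -8.5890e+00  9.6000e-02  1.2833e+01]
[[-0.27, -0.13], [0.19, -0.13], [-0.06, 0.02], [-0.01, 0.18], [0.02, 0.37], [-0.02, 0.41], [0.07, -0.04], [-0.02, 0.13], [0.14, -0.43], [-0.03, -0.39], [-0.1, 0.23], [-2.79, -1.74]]
[[533.5, 48.7, 6.0], [386.0, 39.4, 6.0], [393.7, -78.9, 6.0], [540.5, -70.5, 6.0]]
('scene', 'top') [ 5.19116e+02 -2.88785e+02  3.40000e-02] 0.14924500587223716
('scene',) [ 5.18660e+02 -2.89083e+02  4.40000e-02] 0.0543901470003973
('top',) [ 5.19230e+02 -2.90416e+02  5.20000e-02] 0.08720736235939938
```

View pics/fit.png

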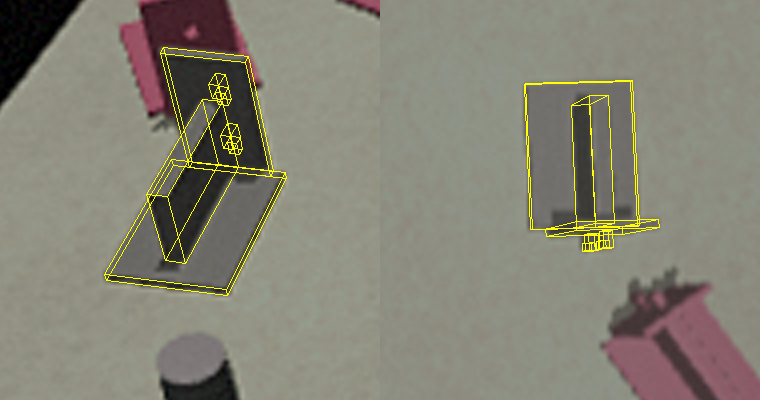

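```bash
cat >> h.py <<'E'
from scipy.spatial.transform import Rotation as Rt
def tool(s):
    q=s["ee_rot"];R=Rt.from_quat([q[1],q[2],q[3],q[0]]).as_matrix();return s["eef_pos"],R
def go(target,jawdir=None):
    "offset (m) and yaw to bring TCP to target (mm), tool x along +-jawdir angle"
    from rig import ctrl
    s=ctrl.sense();p,R=tool(s)
    off=R.T@(np.array(target)-p)/1000
    print("t",round(s["time_s"],2),"tcp",np.round(p,1),"F",np.round(s["force"],1),"w",round(s["grip_width"],3),"offset",np.round(off,4))
    if jawdir is not None:
        for sg in(0,np.pi):
            D=np.array([np.cos(jawdir+sg),np.sin(jawdir+sg),0]); d=R.T@D
            # rot about y by th sends x to (cos,0,-sin)
            th=np.arctan2(-d[2],d[0]);print(" yaw",round(th,4),"j6",round(s["joints"][5],3))
    return R
E
python3 - <<'E'
from h import *
R=go([575,-287,150],0.042+np.pi/2);print(np.round(R,3))
from rig import ctrl;print(np.round(ctrl.sense()["joints"],3))
E
```

```text
t 1.1 tcp [222.6 475.5 248.3] F [-0.5 -0.3  0.9] w 1.001 offset [-0.5412  0.0983 -0.6424]
 yaw -0.4798 j6 -0.223
 yaw 2.6618 j6 -0.223
[[ 0.424 -0.    -0.906]
 [ 0.906  0.     0.424]
 [ 0.    -1.     0.   ]]
[ 0.91   0.313  1.498  0.     1.331 -0.223]
```

Request:
jog_arm(
  targets=[
    {"offset": [-0.026,0,-0.032],"yaw": -0.03},
    {"offset": [-0.052,0,-0.063],"yaw": -0.06},
    {"offset": [-0.079,0,-0.094],"yaw": -0.09},
    {"offset": [-0.105,0,-0.125],"yaw": -0.12},
    {"offset": [-0.131,0,-0.156],"yaw": -0.15},
    {"offset": [-0.158,0,-0.188],"yaw": -0.18},
    {"offset": [-0.184,0,-0.219],"yaw": -0.21},
    {"offset": [-0.21,0,-0.25],"yaw": -0.24},
    {"offset": [-0.237,0,-0.281],"yaw": -0.27},
    {"offset": [-0.263,0,-0.312],"yaw": -0.3},
    {"offset": [-0.289,0,-0.343],"yaw": -0.33},
    {"offset": [-0.315,0,-0.374],"yaw": -0.36},
  ],
  fingers=0.05,
  grip_force=60,
)

```text
time_s: 2.1
eef_pos: [428.2, 29.6, 248.6]
ee_rot: [-0.519, 0.519, 0.481, -0.48]
force: [0.5, 0.9, -0.4]
grip_width: 0.586
```

Run:
```python
from h import *
R=go([575,-287,150],0.042+np.pi/2)
```

```text
t 2.1 tcp [428.2  29.6 248.6] F [ 0.5  0.9 -0.4] w 0.586 offset [-0.3044  0.0987 -0.1705]
 yaw -0.1186 j6 -1.7
 yaw 3.023 j6 -1.7
```

Request:
jog_arm(
  targets=[
    {"offset": [-0.035,0,-0.02],"yaw": -0.02},
    {"offset": [-0.07,0,-0.04],"yaw": -0.04},
    {"offset": [-0.105,0,-0.06],"yaw": -0.06},
    {"offset": [-0.14,0,-0.08],"yaw": -0.08},
    {"offset": [-0.175,0,-0.1],"yaw": -0.1},
    {"offset": [-0.21,0,-0.12],"yaw": -0.118},
    {"offset": [-0.245,0.01,-0.138],"yaw": -0.118},
    {"offset": [-0.275,0.03,-0.154],"yaw": -0.118},
    {"offset": [-0.304,0.06,-0.17],"yaw": -0.118},
    {"offset": [-0.304,0.085,-0.17],"yaw": -0.118},
    {"offset": [-0.304,0.099,-0.17],"yaw": -0.118},
    {"offset": [-0.304,0.099,-0.17],"yaw": -0.118},
  ],
)

```text
time_s: 3.1
eef_pos: [573.2, -286.2, 145.5]
ee_rot: [0.492, -0.487, -0.51, 0.51]
force: [-0.5, -0.4, 0.4]
grip_width: 0.589
```

```bash
cat >> h.py <<'E'
def snap(tag,crops):
    from rig import ctrl
    import cv2
    for n,(x0,y0,x1,y1,f) in crops.items():
        c=ctrl.capture(n);np.savez(f"{n}_{tag}.npz",img=c["img"],K=c["intrinsics"],T=c["T"])
        a=cv2.resize(c["img"][y0:y1,x0:x1,::-1],None,fx=f,fy=f,interpolation=cv2.INTER_CUBIC);cv2.imwrite(f"pics/{tag}_{n}.png",cv2.convertScaleAbs(a,alpha=1.5))
E
python3 - <<'E'
from h import *
R=go([575,-287,41],0.042+np.pi/2)
snap("pre",{"scene":(80,130,220,270,4),"top":(350,130,460,240,5)})
E
```

```text
t 3.1 tcp [ 573.2 -286.2  145.5] F [-0.5 -0.4  0.4] w 0.589 offset [-0.0013  0.1045 -0.0023]
 yaw -0.0014 j6 -2.257
 yaw 3.1402 j6 -2.257
```

View pics/pre_scene.png

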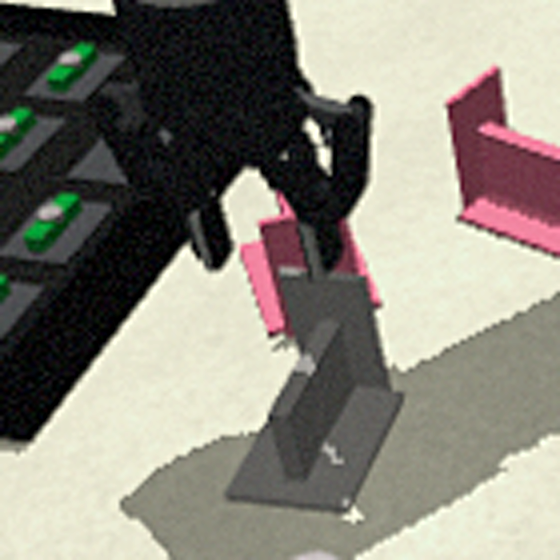

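View pics/pre_top.png

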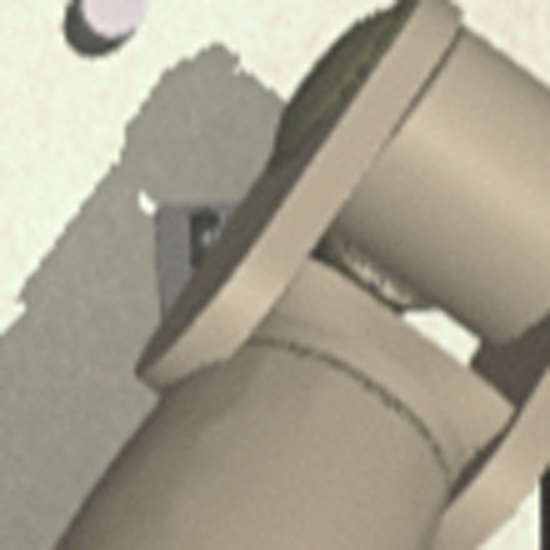

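The gripper is above the grey shelf with its open fingers either side of the web: fingertips at crop (210,250) and (318,260), web at (320,390). I'll descend.

Request:
jog_arm(
  targets=[
    {"offset": [-0.001,0.02,-0.002],"yaw": 0},
    {"offset": [-0.001,0.04,-0.002],"yaw": 0},
    {"offset": [-0.001,0.06,-0.002],"yaw": 0},
    {"offset": [-0.001,0.075,-0.002],"yaw": 0},
    {"offset": [-0.001,0.088,-0.002],"yaw": 0},
    {"offset": [-0.001,0.096,-0.002],"yaw": 0},
    {"offset": [-0.001,0.102,-0.002],"yaw": 0},
    {"offset": [-0.001,0.102,-0.002],"yaw": 0},
  ],
)

```text
time_s: 3.87
eef_pos: [576.8, -287.4, 48.0]
ee_rot: [-0.489, 0.49, 0.51, -0.51]
force: [0.1, 0.4, -0.6]
grip_width: 0.588
```

Run:
```python
from h import *
R=go([575,-287,41],0.042+np.pi/2)
snap("dn",{"scene":(80,130,220,270,4)})
```

```text
t 3.87 tcp [ 576.8 -287.4   48. ] F [ 0.1  0.4 -0.6] w 0.588 offset [0.0005 0.007  0.0018]
 yaw -0.0004 j6 -2.257
 yaw 3.1412 j6 -2.257
```

View pics/dn_scene.png

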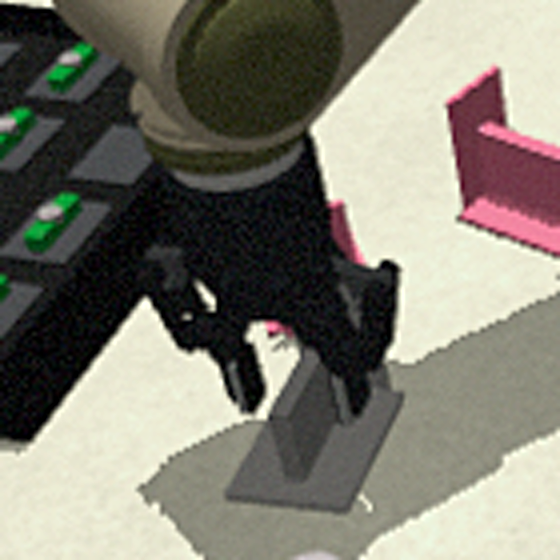

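The fingers straddle the web: fingertips at crop (250,405) and (355,410), web between them. Next I go down the last few mm and close.

Request:
jog_arm(
  targets=[
    {"offset": [0,0.004,0.001],"yaw": 0},
    {"offset": [0,0.007,0.001],"yaw": 0},
    {"offset": [0,0.007,0.001],"yaw": 0},
    {"offset": [0,0.007,0.001],"yaw": 0},
  ],
)

```text
time_s: 4.25
eef_pos: [576.0, -287.6, 41.8]
ee_rot: [-0.489, 0.49, 0.51, -0.51]
force: [0.0, 0.1, 0.8]
grip_width: 0.585
```

Request:
jog_arm(
  targets=[
    {"offset": [0,0,0],"yaw": 0},
    {"offset": [0,0,0],"yaw": 0},
    {"offset": [0,0,0],"yaw": 0},
    {"offset": [0,0,0],"yaw": 0},
    {"offset": [0,0,0],"yaw": 0},
    {"offset": [0,0,0],"yaw": 0},
    {"offset": [0,0,0],"yaw": 0},
    {"offset": [0,0,0],"yaw": 0},
  ],
  fingers=0.0,
  grip_force=80,
)

```text
time_s: 4.92
eef_pos: [576.2, -287.8, 42.1]
ee_rot: [-0.489, 0.49, 0.511, -0.51]
force: [0.1, -0.2, 4.4]
grip_width: 0.127
```

Run:
```python
from h import *
R=go([575,-287,41],0.042+np.pi/2)
```

```text
t 4.92 tcp [ 576.2 -287.8   42.1] F [ 0.1 -0.2  4.4] w 0.127 offset [0.0009 0.0011 0.0011]
 yaw -0.0004 j6 -2.258
 yaw 3.1412 j6 -2.258
```

Request:
jog_arm(
  targets=[
    {"offset": [0,-0.01,0],"yaw": 0},
    {"offset": [0,-0.03,0],"yaw": 0},
    {"offset": [0,-0.05,-0.01],"yaw": 0},
    {"offset": [0,-0.075,-0.03],"yaw": 0},
    {"offset": [0,-0.1,-0.05],"yaw": 0},
    {"offset": [0,-0.11,-0.06],"yaw": 0},
    {"offset": [0.02,-0.11,-0.075],"yaw": 0},
    {"offset": [0.05,-0.11,-0.085],"yaw": 0},
    {"offset": [0.08,-0.11,-0.085],"yaw": 0},
    {"offset": [0.11,-0.11,-0.085],"yaw": 0},
    {"offset": [0.14,-0.11,-0.085],"yaw": 0},
    {"offset": [0.165,-0.11,-0.085],"yaw": 0},
  ],
)

```text
time_s: 5.92
eef_pos: [653.5, -117.0, 152.0]
ee_rot: [-0.489, 0.49, 0.511, -0.51]
force: [0.7, 0.5, -2.5]
grip_width: 0.128
```

Run:
```python
from h import *
# shelf origin at upright (45,0), TCP at shelf x 57
p=w((543.2,-9.8,.06),[45+57,0,108])[0];print(p)
R=go(p,0.06+np.pi/2)
snap("lift",{"scene":(130,110,330,310,3)})
```

```text
[645.01645507  -3.68367134 108.        ]
t 5.92 tcp [ 653.5 -117.   152. ] F [ 0.7  0.5 -2.5] w 0.128 offset [0.1136 0.044  0.0037]
 yaw -0.0177 j6 -1.966
 yaw 3.1239 j6 -1.966
```

View pics/lift_scene.png

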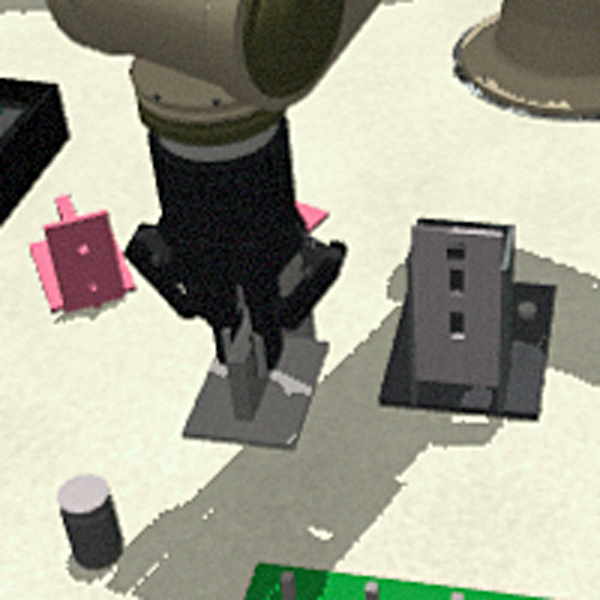

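The shelf is held level in the lift picture (board at crop (255,390)), and the upright at crop (455,310) is clear. Now across to the front of the upright.

Request:
jog_arm(
  targets=[
    {"offset": [0.025,0,0],"yaw": 0},
    {"offset": [0.05,0,0],"yaw": -0.01},
    {"offset": [0.075,0.01,0],"yaw": -0.018},
    {"offset": [0.1,0.02,0.003],"yaw": -0.018},
    {"offset": [0.112,0.03,0.004],"yaw": -0.018},
    {"offset": [0.114,0.038,0.004],"yaw": -0.018},
    {"offset": [0.114,0.042,0.004],"yaw": -0.018},
    {"offset": [0.114,0.042,0.004],"yaw": -0.018},
    {"offset": [0.114,0.042,0.004],"yaw": -0.018},
  ],
)

```text
time_s: 6.72
eef_pos: [644.6, -0.4, 110.4]
ee_rot: [-0.484, 0.484, 0.516, -0.515]
force: [0.6, 0.4, -1.8]
grip_width: 0.128
```

Run:
```python
from h import *
p=w((543.2,-9.8,.06),[45+57,0,112])[0];print(p)
R=go(p,0.06+np.pi/2)
snap("front",{"scene":(230,140,350,260,5),"top":(230,140,350,260,5)})
```

```text
[645.01645507  -3.68367134 112.        ]
t 6.72 tcp [ 6.446e+02 -4.000e-01  1.104e+02] F [ 0.6  0.4 -1.8] w 0.128 offset [-0.0033 -0.0016 -0.0002]
 yaw 0.0021 j6 -1.816
 yaw -3.1395 j6 -1.816
```

View pics/front_scene.png

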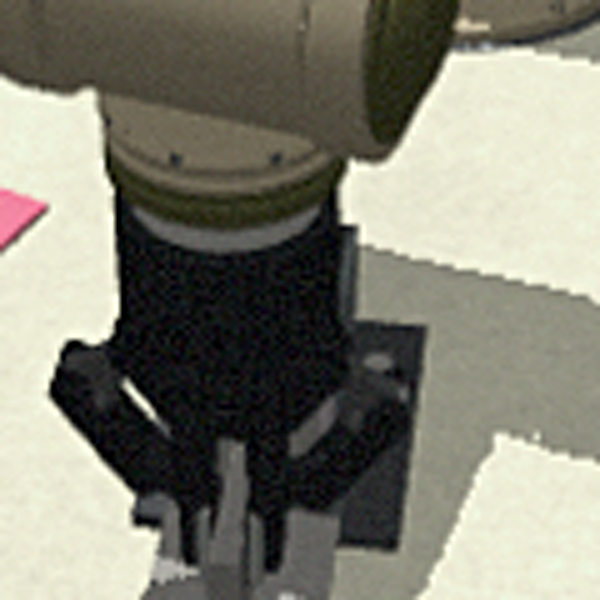

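View pics/front_top.png

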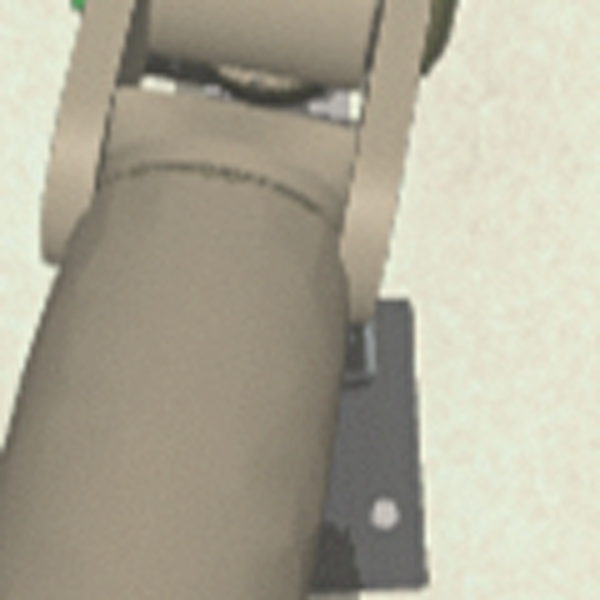

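Run:
```python
from h import *
import cv2
s=np.load("scene_front.npz")["img"][:,:,::-1]
x0,y0,x1,y1=235,215,335,315
a=cv2.resize(s[y0:y1,x0:x1],None,fx=6,fy=6,interpolation=cv2.INTER_CUBIC);a=cv2.convertScaleAbs(a,alpha=1.6)
b=a.copy()
R=None
from rig import ctrl
p,R=tool(ctrl.sense())
th=np.arctan2(R[1,0],R[0,0])-np.pi/2
c,sn=np.cos(th),np.sin(th)
o=(p[0]-57*c,p[1]-57*sn,th);print(o,p[2]-42.1)
for B in BOX[:3]:
    L=corners(B);L[:,2]+=p[2]-42.1
    q=proj("scene",w(o,L))
    for i in range(8):
        for j in range(i):
            if bin(i^j).count("1")==1: cv2.line(b,*[tuple(np.round((q[k]+.5-[x0,y0])*6).astype(int).tolist()) for k in(i,j)],(0,255,255),1)
cv2.imwrite("pics/fr2.png",b)
```

```text
(np.float64(587.8667457087287), np.float64(-3.6299787424019083), np.float64(0.06226085729763531)) 68.84023645743619
```

View pics/fr2.png

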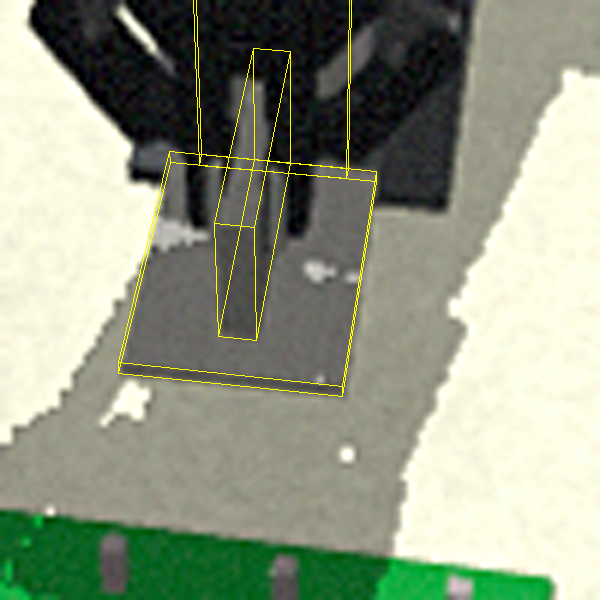

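The predicted outline of the held shelf matches the picture within about a pixel (board front edge at (120,370)–(343,390)). So the camera and robot agree, and I can refine the upright from the first clear picture.

Run:
```python
from h import *
from scipy.optimize import least_squares
def z2(p,f,o): return (np.array(p,float)+.5)/f-.5+np.array(o)
g=S["scene"]["img"].mean(2)
# subpixel profiles: column through slots, rows through slots, average over slot cols 280..284
for c0,c1 in((281,284),):
    print("col",[(r,round(float(g[r,c0:c1].mean()))) for r in range(190,228)])
for r0,r1 in((194,197),(201,207),(216,221)):
    print("row",r0,[(c,round(float(g[r0:r1,c].mean()))) for c in range(274,292)])
for r0,r1 in((190,193),(208,213),(224,235)):
    print("row",r0,[(c,round(float(g[r0:r1,c].mean()))) for c in list(range(262,273))+list(range(292,304))])
```

```text
col [(190, 53), (191, 43), (192, 43), (193, 17), (194, 17), (195, 18), (196, 36), (197, 58), (198, 57), (199, 50), (200, 14), (201, 15), (202, 19), (203, 18), (204, 14), (205, 15), (206, 33), (207, 64), (208, 69), (209, 53), (210, 55), (211, 54), (212, 57), (213, 53), (214, 31), (215, 12), (216, 18), (217, 19), (218, 15), (219, 12), (220, 31), (221, 91), (222, 117), (223, 48), (224, 55), (225, 56), (226, 52), (227, 54)]
row 194 [(274, 55), (275, 56), (276, 54), (277, 55), (278, 53), (279, 23), (280, 27), (281, 23), (282, 23), (283, 24), (284, 29), (285, 54), (286, 57), (287, 56), (288, 54), (289, 54), (290, 54), (291, 55)]
row 201 [(274, 56), (275, 55), (276, 55), (277, 55), (278, 56), (279, 54), (280, 22), (281, 20), (282, 19), (283, 19), (284, 36), (285, 60), (286, 56), (287, 55), (288, 54), (289, 55), (290, 55), (291, 56)]
row 216 [(274, 54), (275, 55), (276, 54), (277, 54), (278, 56), (279, 53), (280, 24), (281, 18), (282, 22), (283, 18), (284, 35), (285, 58), (286, 56), (287, 54), (288, 54), (289, 55), (290, 56), (291, 53)]
row 190 [(262, 140), (263, 140), (264, 142), (265, 143), (266, 132), (267, 61), (268, 51), (269, 54), (270, 56), (271, 54), (272, 55), (292, 55), (293, 55), (294, 54), (295, 55), (296, 53), (297, 38), (298, 45), (299, 86), (300, 62), (301, 84), (302, 153), (303, 144)]
row 208 [(262, 145), (263, 145), (264, 115), (265, 42), (266, 25), (267, 39), (268, 57), (269, 55), (270, 55), (271, 54), (272, 56), (292, 56), (293, 55), (294, 54), (295, 58), (296, 54), (297, 31), (298, 33), (299, 30), (300, 33), (301, 44), (302, 51), (303, 68)]
row 224 [(262, 48), (263, 50), (264, 50), (265, 50), (266, 42), (267, 33), (268, 45), (269, 56), (270, 54), (271, 53), (272, 54), (292, 54), (293, 53), (294, 55), (295, 54), (296, 45), (297, 33), (298, 31), (299, 31), (300, 41), (301, 49), (302, 47), (303, 46)]
```

Run:
```python
from h import *
from scipy.optimize import least_squares
T=S["scene"]["T"]
def P(v,l,yaw):
    l=np.array(l,float);l[2]+=v[2];return proj("scene",w((v[0],v[1],yaw),l))[0]
rows=[(130,199.4),(107,208.5),(92,213.9),(69,222.5)]
def res(v,yaw,xfix=None):
    r=[P(v,(0,0,z),yaw)[1]-e for z,e in rows]
    r+=[P(v,(0,0,118),yaw)[0]-281.6,P(v,(0,0,80),yaw)[0]-281.8]
    # strip top front edge ends (zoomed picks)
    r+=[P(v,(0,-30,80),yaw)[0]-267.2,P(v,(0,30,80),yaw)[0]-296.5]
    if xfix: r.append((v[0]-xfix)*1)
    return np.array(r)
for xf in(None,541,543,545):
    o=least_squares(lambda v:res(v,.06,xf),[543,-9,10]);print(xf,np.round(o.x,2),np.round(o.fun,2))
```

```text
None [555.1   -6.89  21.82] [-0.05 -0.15  0.15  0.06  0.1  -0.04  0.04 -0.11]
541 [541.02  -9.76   9.74] [ 0.19 -0.11  0.08 -0.19  0.1  -0.03  0.35 -0.41  0.02]
543 [543.02  -9.35  11.45] [ 0.15 -0.11  0.09 -0.15  0.1  -0.03  0.31 -0.36  0.02]
545 [545.02  -8.94  13.17] [ 0.12 -0.12  0.1  -0.12  0.1  -0.03  0.26 -0.32  0.02]
```

Request:
jog_arm(
  targets=[
    {"offset": [-0.003,-0.004,0],"yaw": 0},
    {"offset": [-0.003,-0.004,0.005],"yaw": 0},
    {"offset": [-0.003,-0.004,0.012],"yaw": 0},
    {"offset": [-0.003,-0.004,0.02],"yaw": 0},
    {"offset": [-0.003,-0.004,0.025],"yaw": 0},
    {"offset": [-0.003,-0.004,0.028],"yaw": 0},
    {"offset": [-0.003,-0.004,0.028],"yaw": 0},
    {"offset": [-0.003,-0.004,0.028],"yaw": 0},
    {"offset": [-0.003,-0.004,0.028],"yaw": 0},
  ],
)

```text
time_s: 7.57
eef_pos: [617.3, -4.9, 115.0]
ee_rot: [-0.484, 0.484, 0.516, -0.515]
force: [0.3, -0.2, -2.3]
grip_width: 0.126
```

```bash
cat >> h.py <<'E'
U=(543.2,-9.4,.06)
def rel(gx=57,gz=42.1):
    from rig import ctrl
    s=ctrl.sense();p,R=tool(s);th=np.arctan2(R[1,0],R[0,0])-np.pi/2
    o=p[:2]-gx*np.array([np.cos(th),np.sin(th)])-U[:2];c,sn=np.cos(U[2]),np.sin(U[2])
    F=s["force"]
    print("t %.2f shelf in upright x %.1f y %.1f z %.1f dyaw %.3f | F_x %.1f F_y %.1f F_z %.1f  M %s w %.3f"%(s["time_s"],c*o[0]+sn*o[1],-sn*o[0]+c*o[1],p[2]-gz,th-U[2],c*F[0]+sn*F[1],-sn*F[0]+c*F[1],F[2],np.round(s["wrist_torque"],2),s["grip_width"]))
E
python3 -c "from h import *;rel()"
```

```text
t 7.57 shelf in upright x 17.2 y -0.1 z 72.9 dyaw 0.002 | F_x 0.3 F_y -0.2 F_z -2.3  M [-0.02 -0.06  0.02] w 0.126
```

Request:
jog_arm(
  targets=[
    {"offset": [0,0,0.001],"yaw": 0},
    {"offset": [0,0,0.002],"yaw": 0},
    {"offset": [0,0,0.003],"yaw": 0},
    {"offset": [0,0,0.004],"yaw": 0},
    {"offset": [0,0,0.004],"yaw": 0},
  ],
)

```text
time_s: 7.98
eef_pos: [613.1, -5.1, 115.0]
ee_rot: [-0.484, 0.484, 0.516, -0.515]
force: [0.2, 0.0, -2.4]
grip_width: 0.13
```

```bash
python3 -c "from h import *;rel()"
```

```text
t 7.98 shelf in upright x 13.1 y -0.0 z 72.9 dyaw 0.002 | F_x 0.2 F_y 0.0 F_z -2.4  M [-0.03 -0.05  0.01] w 0.130
```

Request:
jog_arm(
  targets=[
    {"offset": [0,0,0.001],"yaw": 0},
    {"offset": [0,0,0.002],"yaw": 0},
    {"offset": [0,0,0.002],"yaw": 0},
  ],
)

```text
time_s: 8.23
eef_pos: [610.9, -5.2, 115.0]
ee_rot: [-0.484, 0.484, 0.516, -0.515]
force: [-0.1, 0.0, -2.2]
grip_width: 0.124
```

```bash
python3 -c "from h import *;rel()"
```

```text
t 8.23 shelf in upright x 10.9 y -0.0 z 72.9 dyaw 0.002 | F_x -0.1 F_y 0.0 F_z -2.2  M [-0.04 -0.02 -0.02] w 0.124
```

Request:
jog_arm(
  targets=[
    {"offset": [0,0,0.001],"yaw": 0},
    {"offset": [0,0,0.001],"yaw": 0},
  ],
)

```text
time_s: 8.4
eef_pos: [610.1, -5.3, 115.1]
ee_rot: [-0.484, 0.485, 0.516, -0.514]
force: [0.9, 0.1, -3.1]
grip_width: 0.127
```

Request:
jog_arm(
  targets=[
    {"offset": [0,0,0.001],"yaw": 0},
    {"offset": [0,0,0.001],"yaw": 0},
  ],
)

```text
time_s: 8.57
eef_pos: [609.9, -5.4, 115.4]
ee_rot: [-0.483, 0.485, 0.517, -0.514]
force: [5.3, 1.2, -2.7]
grip_width: 0.126
```

```bash
python3 -c "from h import *;rel()"
```

```text
t 8.57 shelf in upright x 9.8 y -0.1 z 73.3 dyaw 0.002 | F_x 5.4 F_y 0.9 F_z -2.7  M [ 0.09 -0.98 -0.02] w 0.126
```

Contact at x ≈ 10 mm with 5 N, so the tabs are on the strip. I'll slide up with a light push.

Request:
jog_arm(
  targets=[
    {"offset": [0,-0.0005,0.001],"yaw": 0},
    {"offset": [0,-0.001,0.001],"yaw": 0},
    {"offset": [0,-0.0015,0.001],"yaw": 0},
    {"offset": [0,-0.0015,0.001],"yaw": 0},
  ],
)

```text
time_s: 8.9
eef_pos: [609.7, -5.4, 117.2]
ee_rot: [-0.482, 0.486, 0.517, -0.513]
force: [5.3, 0.2, -4.3]
grip_width: 0.126
```

```bash
python3 -c "from h import *;rel(56.6)"
```

```text
t 8.90 shelf in upright x 10.0 y -0.1 z 75.1 dyaw 0.002 | F_x 5.3 F_y -0.2 F_z -4.3  M [ 0.14 -1.    0.02] w 0.126
```

Request:
jog_arm(
  targets=[
    {"offset": [0,-0.0005,0.001],"yaw": 0},
    {"offset": [0,-0.001,0.001],"yaw": 0},
    {"offset": [0,-0.0015,0.001],"yaw": 0},
    {"offset": [0,-0.0015,0.001],"yaw": 0},
  ],
)

```text
time_s: 9.23
eef_pos: [608.5, -5.5, 118.7]
ee_rot: [-0.483, 0.486, 0.517, -0.513]
force: [0.7, -0.3, -1.5]
grip_width: 0.124
```

```bash
python3 -c "from h import *;rel(56.6)"
```

```text
t 9.23 shelf in upright x 8.8 y -0.2 z 76.6 dyaw 0.002 | F_x 0.7 F_y -0.4 F_z -1.5  M [-0.02 -0.03  0.05] w 0.124
```

The tabs fell into the slots: the force dropped and x advanced to 8.8 mm at z 76.6. Raising about 1 mm for margin, then in.

Request:
jog_arm(
  targets=[
    {"offset": [0,-0.001,0.001],"yaw": 0},
    {"offset": [0,-0.001,0.002],"yaw": 0},
    {"offset": [0,-0.001,0.003],"yaw": 0},
    {"offset": [0,-0.001,0.004],"yaw": 0},
  ],
)

```text
time_s: 9.57
eef_pos: [604.5, -5.8, 119.7]
ee_rot: [-0.483, 0.486, 0.517, -0.513]
force: [1.9, 0.2, -2.7]
grip_width: 0.124
```

```bash
python3 -c "from h import *;rel(56.6)"
```

```text
t 9.57 shelf in upright x 4.8 y -0.2 z 77.6 dyaw 0.002 | F_x 1.9 F_y 0.1 F_z -2.7  M [ 0.04 -0.27  0.  ] w 0.124
```

Bolt contact is felt (about 2 N). Continuing in.

Request:
jog_arm(
  targets=[
    {"offset": [0,0,0.001],"yaw": 0},
    {"offset": [0,0,0.002],"yaw": 0},
    {"offset": [0,0,0.003],"yaw": 0},
    {"offset": [0,0,0.004],"yaw": 0},
    {"offset": [0,0,0.004],"yaw": 0},
  ],
)

```text
time_s: 9.98
eef_pos: [600.6, -6.0, 119.8]
ee_rot: [-0.482, 0.486, 0.518, -0.513]
force: [2.3, 0.5, -3.4]
grip_width: 0.125
```

```bash
python3 -c "from h import *;rel(56.6)"
```

```text
t 9.98 shelf in upright x 0.9 y -0.2 z 77.7 dyaw 0.002 | F_x 2.3 F_y 0.3 F_z -3.4  M [ 0.09 -0.53 -0.03] w 0.125
```

Request:
jog_arm(
  targets=[
    {"offset": [0,0,0.001],"yaw": 0},
    {"offset": [0,0,0.002],"yaw": 0},
    {"offset": [0,0,0.002],"yaw": 0},
  ],
)

```text
time_s: 10.23
eef_pos: [599.9, -6.2, 120.0]
ee_rot: [-0.481, 0.487, 0.518, -0.512]
force: [12.4, 1.2, -7.5]
grip_width: 0.124
```

```bash
python3 -c "from h import *;rel(56.6)"
```

```text
t 10.23 shelf in upright x 0.2 y -0.3 z 77.9 dyaw 0.001 | F_x 12.4 F_y 0.5 F_z -7.5  M [ 0.12 -1.7  -0.16] w 0.124
```

The back plate is flat on the face (12 N stop). Now down, with only a slight press.

Request:
jog_arm(
  targets=[
    {"offset": [0,0.001,0.0003],"yaw": 0},
    {"offset": [0,0.002,0.0003],"yaw": 0},
    {"offset": [0,0.003,0.0003],"yaw": 0},
    {"offset": [0,0.004,0.0003],"yaw": 0},
    {"offset": [0,0.005,0.0003],"yaw": 0},
    {"offset": [0,0.005,0.0003],"yaw": 0},
  ],
)

```text
time_s: 10.73
eef_pos: [600.0, -6.3, 115.2]
ee_rot: [-0.481, 0.488, 0.519, -0.512]
force: [5.8, -0.1, -0.3]
grip_width: 0.127
```

```bash
python3 -c "from h import *;rel(56.6)"
```

```text
t 10.73 shelf in upright x 0.3 y -0.4 z 73.1 dyaw 0.001 | F_x 5.8 F_y -0.5 F_z -0.3  M [ 0.08 -0.6  -0.02] w 0.127
```

Request:
jog_arm(
  targets=[
    {"offset": [0,0.001,0.0003],"yaw": 0},
    {"offset": [0,0.002,0.0003],"yaw": 0},
    {"offset": [0,0.003,0.0003],"yaw": 0},
    {"offset": [0,0.004,0.0003],"yaw": 0},
    {"offset": [0,0.004,0.0003],"yaw": 0},
  ],
)

```text
time_s: 11.15
eef_pos: [600.1, -6.4, 111.2]
ee_rot: [-0.481, 0.488, 0.519, -0.511]
force: [5.8, -0.1, -3.9]
grip_width: 0.127
```

```bash
python3 -c "from h import *;rel(56.6)"
```

```text
t 11.15 shelf in upright x 0.4 y -0.5 z 69.1 dyaw 0.001 | F_x 5.7 F_y -0.4 F_z -3.9  M [ 0.04 -0.9  -0.07] w 0.127
```

Request:
jog_arm(
  targets=[
    {"offset": [0,0.001,0],"yaw": 0},
    {"offset": [0,0.002,0],"yaw": 0},
    {"offset": [0,0.002,0],"yaw": 0},
  ],
)

```text
time_s: 11.4
eef_pos: [600.0, -6.4, 109.5]
ee_rot: [-0.481, 0.488, 0.519, -0.511]
force: [1.7, 0.6, 2.0]
grip_width: 0.125
```

```bash
python3 -c "from h import *;rel(56.6)"
```

```text
t 11.40 shelf in upright x 0.3 y -0.5 z 67.4 dyaw 0.001 | F_x 1.8 F_y 0.5 F_z 2.0  M [-0.03 -0.02 -0.01] w 0.125
```

Request:
jog_arm(
  targets=[
    {"offset": [0,0.001,0],"yaw": 0},
    {"offset": [0,0.001,0],"yaw": 0},
  ],
)

```text
time_s: 11.57
eef_pos: [600.1, -6.4, 109.2]
ee_rot: [-0.481, 0.488, 0.519, -0.511]
force: [0.3, 1.0, 6.3]
grip_width: 0.128
```

```bash
python3 -c "from h import *;rel(56.6)"
```

```text
t 11.57 shelf in upright x 0.4 y -0.5 z 67.1 dyaw 0.001 | F_x 0.4 F_y 1.0 F_z 6.3  M [ 0.09  0.32 -0.05] w 0.128
```

Request:
jog_arm(
  targets=[
    {"offset": [0,0.001,0],"yaw": 0},
    {"offset": [0,0.002,0],"yaw": 0},
    {"offset": [0,0.002,0],"yaw": 0},
  ],
)

```text
time_s: 11.82
eef_pos: [600.3, -6.4, 108.4]
ee_rot: [-0.48, 0.489, 0.519, -0.511]
force: [0.9, 0.6, 10.1]
grip_width: 0.125
```

```bash
python3 -c "from h import *;rel(56.6)"
```

```text
t 11.82 shelf in upright x 0.6 y -0.6 z 66.3 dyaw 0.001 | F_x 1.0 F_y 0.5 F_z 10.1  M [ 0.1   0.52 -0.03] w 0.125
```

Request:
jog_arm(
  targets=[
    {"offset": [0,0.001,0.0003],"yaw": 0},
    {"offset": [0,0.002,0.0003],"yaw": 0},
    {"offset": [0,0.003,0.0003],"yaw": 0},
    {"offset": [0,0.003,0.0003],"yaw": 0},
    {"offset": [0,0.003,0.0003],"yaw": 0},
  ],
)

```text
time_s: 12.23
eef_pos: [600.8, -6.5, 107.2]
ee_rot: [-0.479, 0.489, 0.519, -0.511]
force: [0.6, 0.4, 12.2]
grip_width: 0.12
```

Run:
```python
from h import *
rel(56.6)
snap("home",{"scene":(240,160,340,260,6)})
```

```text
t 12.23 shelf in upright x 1.0 y -0.7 z 65.1 dyaw 0.001 | F_x 0.6 F_y 0.4 F_z 12.2  M [ 0.14  0.45 -0.06] w 0.120
```

View pics/home_scene.png

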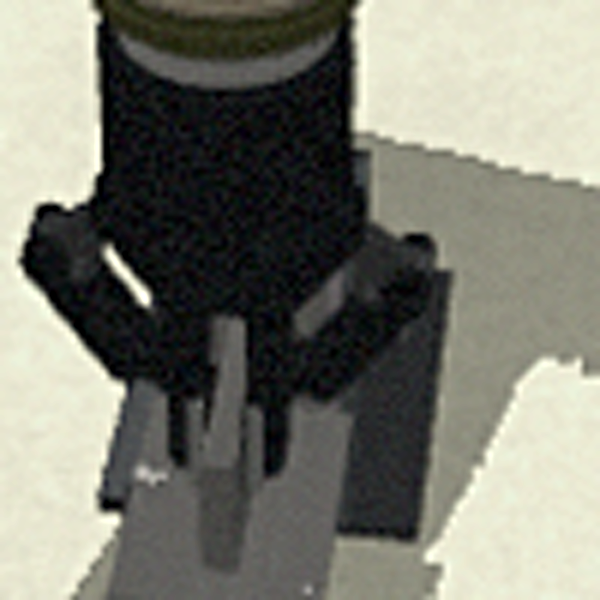

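Bottomed at z ≈ 67.3, then slack-tipping only. I'll relax and lift gently: a bolt that is out should stop the plate within about 1.5 mm.

Request:
jog_arm(
  targets=[
    {"offset": [0,-0.001,0.0],"yaw": 0},
    {"offset": [0,-0.002,0.0],"yaw": 0},
    {"offset": [0,-0.002,0.0005],"yaw": 0},
    {"offset": [0,-0.002,0.0005],"yaw": 0},
  ],
)

```text
time_s: 12.62
eef_pos: [600.3, -6.6, 109.0]
ee_rot: [-0.479, 0.489, 0.52, -0.511]
force: [3.2, 0.6, -1.0]
grip_width: 0.128
```

```bash
python3 -c "from h import *;rel(56.6)"
```

```text
t 12.62 shelf in upright x 0.5 y -0.7 z 66.9 dyaw 0.001 | F_x 3.2 F_y 0.4 F_z -1.0  M [ 0.03 -0.54 -0.09] w 0.128
```

Request:
jog_arm(
  targets=[
    {"offset": [0,-0.001,0],"yaw": 0},
    {"offset": [0,-0.0015,0],"yaw": 0},
    {"offset": [0,-0.0015,0],"yaw": 0},
  ],
)

```text
time_s: 12.87
eef_pos: [600.2, -6.6, 110.0]
ee_rot: [-0.48, 0.489, 0.519, -0.511]
force: [3.9, -0.5, -6.1]
grip_width: 0.125
```

```bash
python3 -c "from h import *;rel(56.6)"
```

```text
t 12.87 shelf in upright x 0.4 y -0.7 z 67.9 dyaw 0.001 | F_x 3.9 F_y -0.7 F_z -6.1  M [ 0.05 -0.89 -0.06] w 0.125
```

Request:
jog_arm(
  targets=[
    {"offset": [0,-0.001,0],"yaw": 0},
    {"offset": [0,-0.0015,0],"yaw": 0},
    {"offset": [0,-0.0015,0],"yaw": 0},
  ],
)

```text
time_s: 13.12
eef_pos: [599.9, -6.5, 110.5]
ee_rot: [-0.48, 0.489, 0.519, -0.511]
force: [5.9, -0.6, -13.4]
grip_width: 0.131
```

```bash
python3 -c "from h import *;rel(56.6)"
```

```text
t 13.12 shelf in upright x 0.1 y -0.6 z 68.4 dyaw 0.001 | F_x 5.9 F_y -1.0 F_z -13.4  M [-0.08 -1.49  0.04] w 0.131
```

The plate is held down against an 11 N lift, so the bolt is out. Settling back down to neutral and releasing.

Request:
jog_arm(
  targets=[
    {"offset": [0,0.001,0],"yaw": 0},
    {"offset": [0,0.002,0],"yaw": 0},
    {"offset": [0,0.002,0],"yaw": 0},
  ],
)

```text
time_s: 13.37
eef_pos: [600.2, -6.6, 109.0]
ee_rot: [-0.48, 0.489, 0.519, -0.511]
force: [3.6, -0.5, -2.1]
grip_width: 0.125
```

```bash
python3 -c "from h import *;rel(56.6)"
```

```text
t 13.37 shelf in upright x 0.5 y -0.7 z 66.9 dyaw 0.001 | F_x 3.6 F_y -0.8 F_z -2.1  M [ 0.04 -0.79 -0.04] w 0.125
```

Request:
jog_arm(
  targets=[
    {"offset": [0,0,0],"yaw": 0},
    {"offset": [0,0,0],"yaw": 0},
    {"offset": [0,0,0],"yaw": 0},
    {"offset": [0,0,0],"yaw": 0},
    {"offset": [0,0,0],"yaw": 0},
    {"offset": [0,0,0],"yaw": 0},
    {"offset": [0,0,0],"yaw": 0},
    {"offset": [0,0,0],"yaw": 0},
  ],
  fingers=0.045,
)

```text
time_s: 14.03
eef_pos: [600.2, -6.6, 109.0]
ee_rot: [-0.48, 0.489, 0.519, -0.511]
force: [-0.6, 0.7, 0.0]
grip_width: 0.525
```

```bash
python3 -c "from h import *;rel(56.6)"
```

```text
t 14.03 shelf in upright x 0.4 y -0.7 z 66.9 dyaw 0.001 | F_x -0.6 F_y 0.7 F_z 0.0  M [-0.05  0.01  0.07] w 0.525
```

Request:
jog_arm(
  targets=[
    {"offset": [0,-0.005,-0.005],"yaw": 0},
    {"offset": [0,-0.02,-0.01],"yaw": 0},
    {"offset": [0,-0.045,-0.015],"yaw": 0},
    {"offset": [0,-0.075,-0.02],"yaw": 0},
    {"offset": [0,-0.105,-0.02],"yaw": 0},
    {"offset": [0,-0.135,-0.02],"yaw": 0},
    {"offset": [-0.02,-0.15,-0.02],"yaw": 0},
    {"offset": [-0.055,-0.15,-0.02],"yaw": 0},
    {"offset": [-0.09,-0.15,-0.02],"yaw": 0},
    {"offset": [-0.125,-0.15,-0.02],"yaw": 0},
    {"offset": [-0.16,-0.15,-0.02],"yaw": 0},
    {"offset": [-0.19,-0.15,-0.02],"yaw": 0},
  ],
)

```text
time_s: 15.03
eef_pos: [629.0, -197.3, 260.0]
ee_rot: [-0.48, 0.49, 0.519, -0.511]
force: [0.4, 0.1, 0.4]
grip_width: 0.526
```

Run:
```python
from h import *
rel(56.6)
snap("end",{"scene":(230,150,350,270,5),"top":(230,140,350,260,5)})
```

```text
t 15.03 shelf in upright x 17.7 y -192.7 z 217.9 dyaw 0.000 | F_x 0.4 F_y 0.1 F_z 0.4  M [0.04 0.05 0.04] w 0.526
```

View pics/end_scene.png

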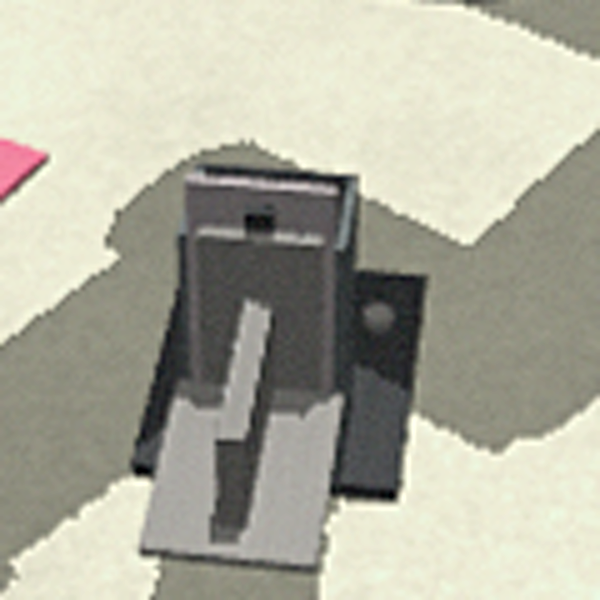

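View pics/end_top.png

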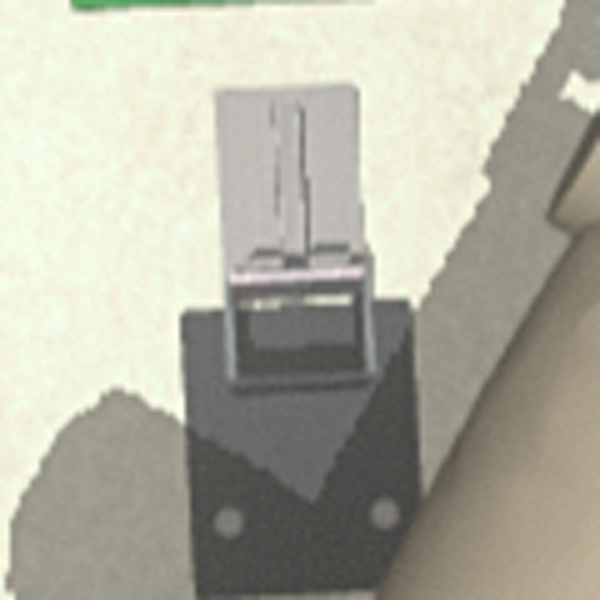

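Run:
```python
from h import *
import cv2
a0=S["scene"]["img"];a1=np.load("scene_end.npz")["img"]
x0,y0,x1,y1=262,180,306,262
f=7
im=[cv2.convertScaleAbs(cv2.resize(a[y0:y1,x0:x1,::-1],None,fx=f,fy=f,interpolation=cv2.INTER_CUBIC),alpha=1.6) for a in(a0,a1,a1)]
for B in BOX[:3]:
    L=corners(B);L[:,2]+=67
    q=proj("scene",w(U,L))
    for i in range(8):
        for j in range(i):
            if bin(i^j).count("1")==1: cv2.line(im[2],*[tuple(np.round((q[k]+.5-[x0,y0])*f).astype(int).tolist()) for k in(i,j)],(0,255,255),1)
cv2.imwrite("pics/cmp.png",cv2.resize(np.hstack(im),None,fx=.85,fy=.85))
```

```text
(no output)
```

View pics/cmp.png

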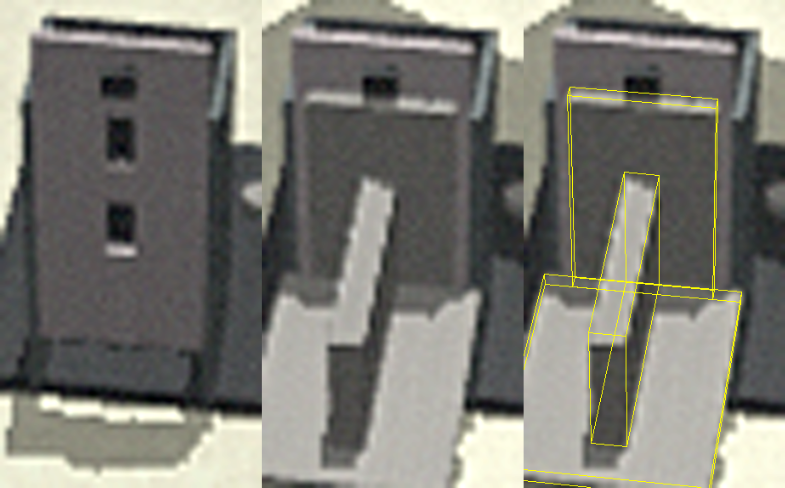

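Run:
```python
from h import *
from scipy.optimize import least_squares
import cv2
def pts(v,L):
    a,dx,dy,dz,yaw=v;L=np.array(L,float);R=Rt.from_euler("y",a).as_matrix();L=L@R.T+[dx,0,66+dz]
    return proj("scene",w((U[0],U[1]+dy,yaw),L))
# picks in end_scene.png (x5, origin 230,150)
pk=[((100,-35,5),(140,548)),((100,35,5),(325,565)),((85,-6,55),(215,440)),((85,6,55),(245,441)),((5,-25,86),(195,238)),((5,25,86),(327,248)),((5,-6,55),(245,301)),((5,6,55),(272,304))]
L=[p[0] for p in pk];t=(np.array([p[1] for p in pk])+.5)/5-.5+[230,150]
o=least_squares(lambda v:np.ravel(pts(v,L)-t),[0,0,0,0,.06]);print(np.round(o.x,3));print(np.round(o.fun.reshape(-1,2),1).tolist())
o=least_squares(lambda v:np.ravel(pts([v[0],.5,v[1],v[2],v[3]],L)-t),[0,0,0,.06]);print(np.round(o.x,3));print(np.round(o.fun.reshape(-1,2),1).tolist())
```

```text
[ 0.018 -0.671  0.392 -1.89   0.072]
[[0.1, 0.5], [-1.1, 0.4], [0.4, -0.3], [0.7, 0.0], [0.3, -0.0], [-1.0, -0.1], [-0.0, -0.1], [0.5, -0.2]]
[ 0.016  0.524 -1.054  0.072]
[[0.1, 0.5], [-1.1, 0.4], [0.4, -0.4], [0.7, -0.0], [0.3, -0.1], [-1.0, -0.2], [-0.0, -0.1], [0.5, -0.2]]
```

The fit to the end picture gives a tilt of about 0.02 rad, z ≈ 65 mm, x within 1 mm and y within 1 mm, with the bolt showing in front of the plate's top edge. Handing in.

Run:
```python
from rig import ctrl
print(ctrl.sense()["force"],ctrl.sense()["time_s"]);print(ctrl.finish_job())
```

```text
[ 0.2067253   1.03481328 -0.0151242 ] 15.1333
the job is handed in; nothing more can be done
None
```

The shelf is hooked into both slots, pushed fully home and released, and I handed the job in at about 15 s; no verdict was reported. I gripped the grey shelf (not the pink ones) by its web and felt for the slots from below with about 5 N. The tabs dropped in with the shelf at z ≈ 76 mm. I pressed the back plate against the face (12 N) and lowered it until it stopped at z ≈ 67 mm, so the strip sits about 12 mm high.

**Last checks**
- **Bolt:** before I let go, a gentle lift met about 11 N of resistance after 1–1.5 mm, and the end picture shows the bolt out above the plate's top edge.
- **Pose:** a fit to the end picture gives x and y within about 1 mm, z ≈ 65 mm and tilt about 0.02 rad. That z disagrees slightly with the ≈ 67 mm felt by touch, but is within camera accuracy and well inside the limits.
- **Tipping:** pressing down at about 12 N, the shelf tipped slightly in the slots' slack, so I stopped there, short of 20 N.
- **Robot and other objects:** the arm is clear and touching nothing. I did not measure the beaker, board and cell again, but the arm kept clear of all three.

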